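# Flip the circuit board over in its holder and lock it

## Task

Turn the board in the black holder over for work on its solder side: push the half-raised hinged frame up, over the top and down until it lies flat on the catch's side, then push the little orange catch over so that it lies flat on the frame's edge. Just push gently with the fingertips: do not pinch, lift or fling anything, do not shove the holder along the bench, and leave the tin canister, the tweezers and the controller's red button alone.

Things in the scene. Friction and masses are not known exactly. Their poses are not given: they have to be found in the camera images.
- holder: Black board holder standing loose on the bench, about 1.7 kg: base 156 (x) x 290 (y) x 12 mm, from y = -125 to +165. Origin on the bench below the middle of the frame's hinge line, z up. The frame starts on its -y side and flips over to its +y side, where the catch is. Rest bars, tops at z = 46 mm, at y = -102 and +102 mm.
- flip_frame (a joint): Angle (rad) of the dark frame with the green board: 0 = flat on the holder's -y side, 1.57 = upright, 3.14 = flat on the +y side, at its stop. 120 mm wide along the hinge, 8 mm thick, reaching 110 mm from the hinge; outer rail 16 mm wide. Starts half raised (0.85 to 1.25). Friction hinge, 0.11 N m: it stays where it is left, so push it all the way.
- frame_hinge (a point): Middle of the frame's hinge line, which runs along the holder's x at z = 50 mm, right above the holder's origin, between uprights at x = +-71 mm that reach z = 56 mm.
- frame_edge (a point): Middle of the frame's free edge, 110 mm from the hinge line, at mid thickness.
- catch (a joint): Angle (rad) of the orange-tipped catch: 0 = flat outward (holder +y), 1.57 = upright, 3.14 = flat inward over the frame's outer rail, at its stop. Starts leaning outward (0.8 to 1.2). Arm 45 mm long from its pin, 24 mm wide, 10 mm thick. Friction hinge, 0.03 N m: stays where it is left.
- catch_pin (a point): Middle of the catch's pin, which runs along the holder's x at y = +145, z = 60 mm in the holder's frame, between two cheeks at x = +-18 mm (8 mm thick, tops at z = 62 mm).
- catch_tip (a point): Middle of the catch's free end, 45 mm from its pin, at mid thickness.
- canister: Dented tin canister with screw top, 64 mm across, 72 mm tall, standing loose on the bench beyond the holder; origin at the centre of its underside. Leave alone.
- tweezers: Angled tweezers with white ceramic tips, about 130 x 20 x 10 mm, lying loose on the orange pad; origin at the middle of the underside, long along x. Leave alone.
- controller: Beige temperature controller, fixed, 130 x 120 x 110 mm tall, beside the holder on one side or the other; origin at the centre of its underside, face with the red button towards its -x.
- red_button (a joint): Push button on the controller's face, 24 mm across: 0 = out, 0.006 m = fully pressed. Leave alone.
- pad: Cracked orange silicone pad, fixed, 160 x 130 x 4 mm, beside the holder on the side away from the controller; origin at the centre of its underside.
There are look-alikes about, which are no part of the job. Leave any blue or yellow look-alike of the controller alone.

How it is judged:
By the outcome, as a careful person would: the job done as asked, in the order asked, and still so for the second after the job is handed in, with the robot touching nothing.
It also fails if it takes over 64 s, if anything falls off the work surface, if the arm or the gripper's body presses on something with over 40 N, if the wrist force passes 120 N, or if a joint passes its speed limit or range.

## Robot

A 6-joint arm with a two-finger parallel gripper is mounted at the origin on the work surface. World frame = base frame: x ahead of the robot, y to its left, z up, the work surface at z = 0. Lengths are in mm, angles in degrees, forces in N, time in s.
With the tool pointing down it reaches from about 350 to 850 mm from the base axis. Payload 8.1 kg.
Tool frame: the origin (TCP) lies midway between the tips of the shut fingers; the grasp point (between the pads) lies 19 mm behind it; z points along the fingers, y is the direction in which the jaws open and shut (so a half turn about z gives the same grasp; the last joint's range is limited). The gripper opens to 85 mm and grips with 20 to 120 N. Pads are 22 mm wide; open, the fingers measure 114 mm over their backs; the gripper's body (76 mm by 85 mm) begins 54 mm behind the grasp point. The pads swing forward as they close: fully open they stand 13 mm farther back than shut.
Start: joints at [-73.419, 7.471, 85.268, -0, 87.261, -4.893], TCP at [219.672, -558.345, 231.292] pointing down, gripper open.
Joint ranges: [-169.43, 169.43], [-51.17, 129.36], [1.28, 143.12], [-76.62, 256.62], [0, 156.53], [-152.29, 152.29]. Speed limits (degrees/s): [136.94, 136.94, 159.86, 180, 180, 180].

## Interface

Orientations are given as [roll, pitch, yaw] about the fixed x, y, z axes, in that order (R = Rz(yaw) Ry(pitch) Rx(roll)).
In Python, from bench import telemetry, snapshot, camera_params, job gives the robot as it stands. The module is installed in compiled form; this text tells all that it offers.
- The arm moves only by the shell command python3 -m jog 'ROWS' [FORCE]. ROWS is JSON, a list that holds one entry, the list of rows, each a list of 7 numbers: the shift along the tool's x, y, z in units of 50 mm (1.0 is 50 mm), then the turn, a rotation vector about the tool's x, y, z in units of 2 pi rad (1.0 is 2 pi rad), then the opening, from 0 (shut) to 1 (fully open). In form: [[[dx, dy, dz, rx, ry, rz, claw], ...]]. A call has 1 to 12 rows; each row shifts and turns the commanded pose from where the row before left it, along the tool's axes as they then stand; what a row does not reach is not made up. A row lasts 1/8 s, in which the tool goes at most 62.5 mm and 10.7 degrees, less where a joint would pass 70% of its speed; a pose out of reach is approached as far as the arm can. A call with a number of a shift or a turn outside -1 to 1 is refused whole. A call with a gripper value outside its range is refused whole. The fingers move at their own pace and stop on an object; FORCE is the grip in N (left out, the last holds). Time passes only in rows, so rows that do not move let the fingers close. It gives the time, the measured TCP pose, the force and the opening at its end, in the units of the state.
- telemetry.sense(): the state, without advancing time (a new reading comes with each control period).
- snapshot(name): name is "scene" or "side" or "wrist"; returns (picture, depth): 384x512x3 uint8, red, green, blue; 384x512 float32, mm along the optical axis (not along the pixel's ray), 0 where there is no reading.
- camera_params(name): a dict with "K" (3x3 intrinsics, pixels), "extrinsics" (4x4, takes a point from camera to world coordinates). Camera axes: x right, y down, z forward; pixel columns grow to the right and rows downward; lengths in mm; the calibration is good to about 2 mm. A picture is of the moment at which its call begins: read the wrist's pose just before it. camera_params takes no time and is no camera call; for the wrist camera it gives the pose at the moment of the call.
- job.hand_in(): hands the job in, once; it reports no verdict.
The state is a dict: "time": time; "joint_pos": joint angles; "qd": joint speeds; "joint_efforts": joint torques, N m; "tool_pos": TCP position; "tcp_rot": TCP orientation; "ft_force": force on the tool from outside, world axes, zero at the start; "wrist_torque": the same for the moment, N m; "finger_gap": finger opening in mm.
Only numpy, scipy, OpenCV 4.12 (cv2) and the standard library are available. Lean on these libraries where they do the work, as an engineer would, in place of code of your own. Each camera call takes 0.05 s, during which the arm holds its last target. There are 200 camera calls.

## Working session

There is one attempt and no reset: what is moved stays moved. The work goes in short steps, Python scripts to look and compute and a shell command to move; the robot and the scene stay as the last step left them, time stands still between calls to the robot, and variables do not carry over. Pictures are saved under pics/ and viewed, about 8 in all and at most 12, crops included, and the job is handed in when it is done.

```bash
mkdir -p pics; cat > h.py <<'E'
import numpy as np,cv2
from bench import telemetry,snapshot,camera_params
def grab(n,tag):
    P=camera_params(n); im,d=snapshot(n)
    cv2.imwrite(f'pics/{tag}.png',im[:,:,::-1]); np.savez(f'pics/{tag}.npz',im=im,d=d,K=P['K'],E=P['extrinsics'])
    return im,d,np.array(P['K']),np.array(P['extrinsics'])
def load(tag):
    z=np.load(f'pics/{tag}.npz'); return z['im'],z['d'],z['K'],z['E']
def cloud(d,K,E):
    v,u=np.mgrid[:d.shape[0],:d.shape[1]]
    p=np.stack([(u-K[0,2])/K[0,0]*d,(v-K[1,2])/K[1,1]*d,d],-1)
    return p@E[:3,:3].T+E[:3,3]
E
python3 - <<'E'
from h import *
a=grab('scene','s0');b=grab('side','d0')
cv2.imwrite('pics/both.png',cv2.resize(np.vstack([a[0],b[0]])[:,:,::-1],None,fx=.78,fy=.78))
for t in (a,b): print(t[3].round(2).tolist(),t[2].tolist())
s=telemetry.sense();print(s['time'],s['tool_pos'],s['tcp_rot'],s['ft_force'])
E
```

```text
[[-0.9, 0.31, -0.32, 1038.55], [0.45, 0.65, -0.62, 1034.84], [0.01, -0.7, -0.72, 1216.27], [0.0, 0.0, 0.0, 1.0]] [[430.708961158119, 0.0, 259.7540764851481], [0.0, 430.708961158119, 185.1741368274693], [0.0, 0.0, 1.0]]
[[0.96, -0.2, 0.17, 311.02], [-0.26, -0.72, 0.65, -859.23], [-0.01, -0.67, -0.74, 1117.77], [0.0, 0.0, 0.0, 1.0]] [[428.60135214449735, 0.0, 259.5793234681211], [0.0, 428.60135214449735, 193.36906361413685], [0.0, 0.0, 1.0]]
0.1 [ 219.51244449 -557.87718922  230.36387106] [-1.79906026e+02 -5.64484858e-03  2.14729896e+01] [-0.33347877 -0.35418838 -0.53023327]
```

View pics/both.png

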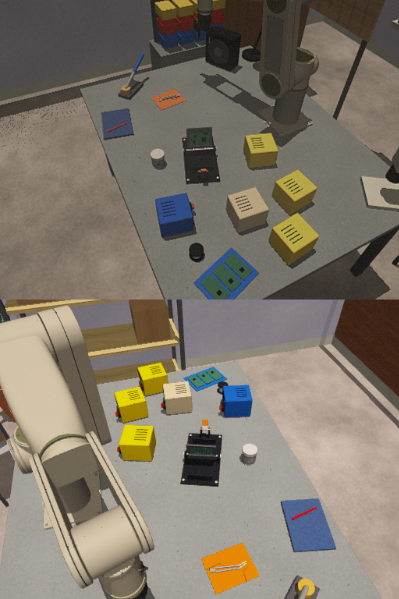

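The holder is in the middle: scene full-resolution pixels about (257,198), side about (258,203). The orange catch tip is at about (261,218) in scene and (263,158) in side. Possible mix-ups: the orange pad (scene (215,127)), the green boards on the blue mat (scene (290,355)), the black knob (scene (252,322)), and the yellow and blue controllers. I choose the black base with the frame and check it in a close crop.

```bash
python3 - <<'E'
from h import *
out=[]
for t,(u0,u1,v0,v1) in (('s0',(190,320,150,250)),('d0',(200,350,130,250))):
    im,d,K,E=load(t); p=cloud(d,K,E)
    c=im[v0:v1,u0:u1]; out.append(cv2.resize(c[:,:,::-1],(650,int(650*c.shape[0]/c.shape[1])),interpolation=cv2.INTER_CUBIC)[:300+220])
    m=np.zeros(d.shape,bool); m[v0:v1,u0:u1]=1
    hsv=cv2.cvtColor(im,cv2.COLOR_RGB2HSV)
    base=m&(hsv[...,2]<75)&(p[...,2]>4)&(p[...,2]<22)&(d>0)
    n,l,st,_=cv2.connectedComponentsWithStats(base.astype(np.uint8))
    hold=m&(p[...,2]>4)&(d>0)&(hsv[...,2]<75)
    q=p[hold][:,:2].astype(np.float32)
    print(t,'base rect',cv2.minAreaRect(p[base][:,:2].astype(np.float32)),base.sum())
    org=m&(hsv[...,0]>5)&(hsv[...,0]<20)&(hsv[...,1]>150)&(hsv[...,2]>120)
    print(' orange',org.sum(),p[org].mean(0).round(1),p[org].min(0).round(),p[org].max(0).round())
    gr=m&(hsv[...,0]>40)&(hsv[...,0]<90)&(hsv[...,1]>80)&(d>0)
    print(' green',gr.sum(),p[gr].mean(0).round(1),p[gr].min(0).round(),p[gr].max(0).round())
    hi=m&(p[...,2]>100)&(d>0); print(' hi',hi.sum(),p[hi].mean(0).round(1), p[hi].max(0))
cv2.imwrite('pics/crop.png',cv2.resize(np.vstack(out),None,fx=.58,fy=.58))
E
```

```text
s0 base rect ((550.2493896484375, 100.49000549316406), (322.1241149902344, 357.54541015625), 28.00819969177246) 1481
 orange 18 [600.7 195.5  80.5] [574. 152.  29.] [617. 213.  99.]<stdin>:16: RuntimeWarning: Mean of empty slice.
  ret = um.true_divide(
Traceback (most recent call last):
ValueError: zero-size array to reduction operation minimum which has no identity
```

```bash
cat > m.py <<'E'
from h import *
import sys
out=[]
for t,(u0,u1,v0,v1) in (('s0',(215,295,150,245)),('d0',(220,300,145,250))):
    im,d,K,E=load(t); p=cloud(d,K,E)
    c=im[v0:v1,u0:u1]; out.append(cv2.resize(cv2.convertScaleAbs(c[:,:,::-1],alpha=1.6),(395,590),interpolation=cv2.INTER_CUBIC))
    m=np.zeros(d.shape,bool); m[v0:v1,u0:u1]=1
    hsv=cv2.cvtColor(im,cv2.COLOR_RGB2HSV)
    base=m&(hsv[...,2]<80)&(p[...,2]>6)&(d>0)
    n,l,st,_=cv2.connectedComponentsWithStats(base.astype(np.uint8)); k=1+st[1:,4].argmax()
    b=(l==k); lo=b&(p[...,2]<20)
    print(t,'all',cv2.minAreaRect(p[b][:,:2].astype(np.float32)),'low',lo.sum(),cv2.minAreaRect(p[lo][:,:2].astype(np.float32)))
    hi=m&(p[...,2]>60)&(d>0); q=p[hi]; print(' hi',hi.sum(),q.mean(0).round(1),q.min(0).round(),q.max(0).round())
    org=m&(hsv[...,0]>3)&(hsv[...,0]<22)&(hsv[...,1]>140)&(hsv[...,2]>100)&(d>0)
    v,u=np.nonzero(org); print(' orange',org.sum(),u.mean(),v.mean(),np.median(p[org],0).round(1))
cv2.imwrite('pics/crop.png',np.hstack(out))
E
python3 m.py
```

```text
s0 all ((557.6740112304688, 75.204345703125), (295.0123596191406, 154.95082092285156), 69.57050323486328) low 1239 ((557.3165893554688, 74.2447509765625), (292.9643859863281, 154.95082092285156), 69.57050323486328)
 hi 861 [543.4  37.8 104.2] [479.  -7.  60.] [621. 214. 154.]
 orange 20 260.5 217.0 [602.2 205.2  93.5]
d0 all ((551.2235107421875, 65.29605102539062), (297.8731384277344, 155.5704803466797), 69.40899658203125) low 1854 ((551.2235107421875, 65.29605102539062), (297.8731384277344, 155.5704803466797), 69.40899658203125)
 hi 586 [546.4  52.5 106.1] [470. -16.  60.] [614. 206. 156.]
 orange 55 262.94545454545454 157.43636363636364 [600.8 193.7  89.7]
```

View pics/crop.png

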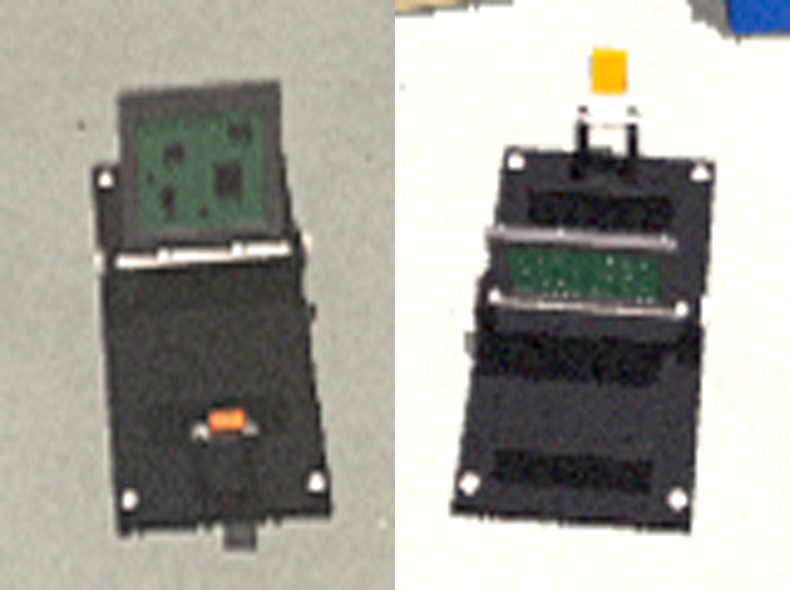

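The crop confirms the holder. The left half (scene) shows the tilted frame with its hinge at crop (205,252), and the orange tip end-on at (227,420). The right half (side) shows the catch at (610,72) and four white screws. I refine the pose by casting rays through the screws.

```bash
cat > r.py <<'E'
from h import *
def ray(t,u,v,z):
    im,d,K,E=load(t); r=E[:3,:3]@np.linalg.inv(K)@[u,v,1]; o=E[:3,3]; return o+r*(z-o[2])/r[2]
def tri(a,b):
    A=[];B=[]
    for t,u,v in (a,b):
        im,d,K,E=load(t); r=E[:3,:3]@np.linalg.inv(K)@[u,v,1]; r/=np.linalg.norm(r); M=np.eye(3)-np.outer(r,r); A.append(M);B.append(M@E[:3,3])
    return np.linalg.lstsq(np.vstack(A),np.hstack(B),rcond=None)[0]
E
python3 - <<'E'
from r import *
S=lambda x,y:('s0',215+x/4.9375-.5,150+y/6.2105-.5)
D=lambda x,y:('d0',220+(x-395)/4.9375-.5,145+y/5.619-.5)
for n,L in (('s0',[S(105,180),S(128,499),S(316,484)]),('d0',[D(516,161),D(703,172),D(468,483),D(678,497)])):
    for q in L: print(n,ray(*q,13).round(1))
# correspondence: s(105,180)~ d(678,497)?; s(128,499)~d(703,172); s(316,484)~d(516,161)
for a,b in ((S(105,180),D(678,497)),(S(128,499),D(703,172)),(S(316,484),D(516,161)),(S(227,420),D(610,62))): print('tri',tri(a,b).round(1))
E
```

```text
s0 [574.3 -73.3  13. ]
s0 [664.5 167.3  13. ]
s0 [538.3 216.3  13. ]
d0 [534.2 212.3  13. ]
d0 [663.  165.3  13. ]
d0 [441.6 -30.6  13. ]
d0 [570.4 -77.4  13. ]
tri [572.1 -75.7  10. ]
tri [663.8 166.4  11.6]
tri [535.9 214.6  10. ]
tri [604.  203.1  90.2]
```

```bash
python3 -m jog '[[[0,0,-0.2,0,0,-0.0266,0],[0,0,-0.2,0,0,-0.0266,0],[0,0,-0.2,0,0,-0.0266,0],[0,0,0,0,0,-0.0266,0],[0,0,0,0,0,-0.0266,0],[0,0,0,0,0,0,0]]]' 20; python3 -m jog '[[[0.92,0.15,0,0,0,0,0],[0.92,0.15,0,0,0,0,0],[0.92,0.15,0,0,0,0,0],[0.92,0.15,0,0,0,0,0],[0.92,0.15,0,0,0,0,0],[0.92,0.15,0,0,0,0,0],[0.92,0.15,0,0,0,0,0],[0.92,0.15,0,0,0,0,0],[0.92,0.15,0,0,0,0,0],[0.92,0.15,0,0,0,0,0],[0.92,0.15,0,0,0,0,0],[0.92,0.15,0,0,0,0,0]]]'
cat > w.py <<'E'
from h import *
import sys
s=telemetry.sense(); P=np.array(s['tool_pos'])-[547,50.5,0]; a=np.radians(-20.7)
ex=np.array([np.cos(a),np.sin(a),0]);ey=np.array([-np.sin(a),np.cos(a),0])
print('t',s['time'],'holder xyz',(P@ex).round(1),(P@ey).round(1),P[2].round(1),'rot',np.round(s['tcp_rot'],1),'F(h)',np.round([s['ft_force']@ex,s['ft_force']@ey,s['ft_force'][2]],2),s['finger_gap'])
E
python3 w.py
```

```text
time: 0.85
tool_pos: [219.6, -558.1, 260.8]
tcp_rot: [-180.0, -0.0, 69.3]
ft_force: [-0.3, -0.0, -0.8]
finger_gap: -0.5
time: 2.35
tool_pos: [499.0, -72.1, 261.2]
tcp_rot: [-180.0, 0.0, 69.1]
ft_force: [0.0, -0.7, 0.3]
finger_gap: 0.3
t 2.35 holder xyz -1.6 -131.6 261.2 rot [-180.     0.    69.1] F(h) [ 0.25 -0.65  0.31] 0.283068543121544
```

```bash
python3 -m jog '[[[0,0,0.65,0,0,0,0],[0,0,0.65,0,0,0,0],[0,0,0.65,0,0,0,0],[0,0,0.65,0,0,0,0],[0.4,0,0,0,0,0,0],[0.4,0,0,0,0,0,0],[0.16,0,0,0,0,0,0],[0.16,0,0,0,0,0,0],[0.16,0,0,0,0,0,0],[0.16,0,0,0,0,0,0],[0.16,0,0,0,0,0,0],[0.16,0,0,0,0,0,0]]]'
python3 w.py; python3 -c "
from h import *
a=grab('side','d1');b=grab('scene','s1')
cv2.imwrite('pics/v1.png',np.hstack([a[0][120:270,200:350],b[0][100:250,190:340]])[:,:,::-1].repeat(2,0).repeat(2,1))"
```

```text
time: 3.85
tool_pos: [529.8, 9.0, 131.5]
tcp_rot: [180.0, 0.0, 69.3]
ft_force: [-0.2, -1.5, 1.3]
finger_gap: 0.1
t 3.85 holder xyz -1.4 -44.9 131.5 rot [180.    0.   69.3] F(h) [ 0.31 -1.44  1.29] 0.14124792772930167
```

View pics/v1.png

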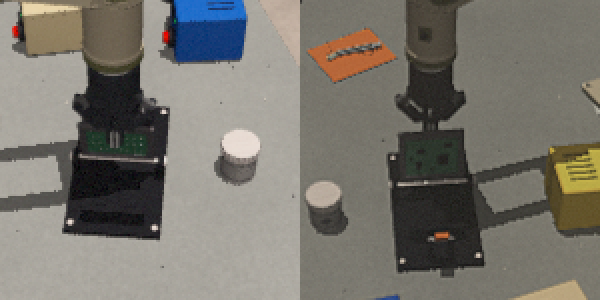

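The fingertips touch the frame's lower face near its free edge (side crop (115,140)), with about 1.5 N. Next I follow the arc over the top.

```bash
python3 -m jog '[[[0.15,0,-0.07,0,0,0,0],[0.15,0,-0.07,0,0,0,0],[0.15,0,-0.07,0,0,0,0],[0.15,0,-0.07,0,0,0,0],[0.165,0,0.015,0,0,0,0],[0.165,0,0.015,0,0,0,0],[0.165,0,0.015,0,0,0,0],[0.155,0,0.057,0,0,0,0],[0.155,0,0.057,0,0,0,0],[0.155,0,0.057,0,0,0,0]]]'
python3 w.py; python3 -m jog '[[[0.136,0,0.095,0,0,0,0],[0.136,0,0.095,0,0,0,0],[0.136,0,0.095,0,0,0,0],[0.106,0,0.127,0,0,0,0],[0.106,0,0.127,0,0,0,0],[0.106,0,0.127,0,0,0,0],[0.1,0,0.15,0,0,0,0],[0.1,0,0.15,0,0,0,0],[0.1,0,0.15,0,0,0,0]]]'
python3 w.py; python3 -c "
from h import *
a=grab('side','d2');b=grab('scene','s2')
cv2.imwrite('pics/v2.png',np.hstack([a[0][120:270,200:350],b[0][100:250,190:340]])[:,:,::-1].repeat(2,0).repeat(2,1))"
```

```text
time: 5.2
tool_pos: [557.0, 82.3, 134.0]
tcp_rot: [-180.0, 0.0, 69.4]
ft_force: [-0.1, -0.2, -0.6]
finger_gap: 0.1
t 5.2 holder xyz -1.8 33.3 134.0 rot [-180.     0.    69.4] F(h) [ 0.02 -0.23 -0.63] 0.1025265093068501
time: 6.32
tool_pos: [575.2, 130.1, 78.1]
tcp_rot: [-180.0, 0.0, 69.4]
ft_force: [0.7, 0.4, 0.7]
finger_gap: 0.2
t 6.325 holder xyz -1.8 84.4 78.1 rot [-180.     0.    69.4] F(h) [0.54 0.58 0.69] 0.19851271532483747
```

View pics/v2.png

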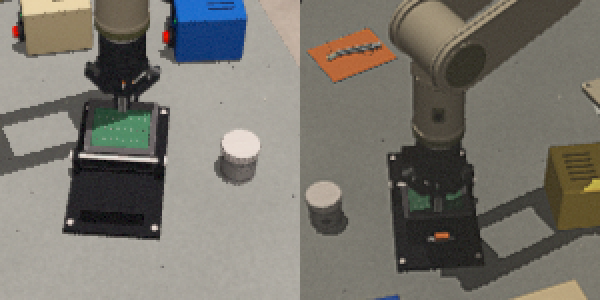

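```bash
python3 -m jog '[[[0.06,0,0.1,0,0,0,0],[0.06,0,0.1,0,0,0,0],[0.06,0,0.1,0,0,0,0],[0,0,0.08,0,0,0,0],[0,0,0.06,0,0,0,0]]]'
python3 w.py; python3 -m jog '[[[0,0,0.03,0,0,0,0],[0,0,0,0,0,0,0]]]';python3 w.py
```

```text
time: 7.05
tool_pos: [578.2, 138.3, 56.4]
tcp_rot: [-180.0, 0.0, 69.4]
ft_force: [0.4, -0.4, 0.7]
finger_gap: -0.1
t 7.05 holder xyz -1.8 93.1 56.4 rot [-180.     0.    69.4] F(h) [ 0.49 -0.28  0.69] -0.14906551866513404
time: 7.3
tool_pos: [578.2, 138.1, 55.1]
tcp_rot: [-180.0, 0.0, 69.3]
ft_force: [-0.4, 0.2, 0.7]
finger_gap: -0.0
t 7.3 holder xyz -1.8 93.0 55.1 rot [-180.     0.    69.3] F(h) [-0.49  0.05  0.67] -0.028122700679820836
```

```bash
python3 -m jog '[[[0,0,0.02,0,0,0,0],[0,0,0,0,0,0,0]]]';python3 w.py; python3 -m jog '[[[0,0,0.02,0,0,0,0],[0,0,0,0,0,0,0]]]';python3 w.py
```

```text
time: 7.55
tool_pos: [578.4, 138.2, 54.3]
tcp_rot: [180.0, -0.0, 69.4]
ft_force: [0.4, -0.5, -0.9]
finger_gap: 0.0
t 7.55 holder xyz -1.7 93.1 54.3 rot [180.   -0.   69.4] F(h) [ 0.56 -0.37 -0.9 ] 0.03738150122990921
time: 7.8
tool_pos: [578.5, 138.2, 54.0]
tcp_rot: [180.0, -0.0, 69.4]
ft_force: [-3.8, -0.4, 6.7]
finger_gap: 0.4
t 7.8 holder xyz -1.5 93.2 54.0 rot [180.   -0.   69.4] F(h) [-3.36 -1.73  6.75] 0.3806003593668252
```

The frame is flat: 6.7 N at z=54.0, which is the expected top face. I retract upwards, move beyond the catch and look.

```bash
python3 -m jog '[[[0,0,-0.3,0,0,0,0],[0,0,-0.8,0,0,0,0],[0,0,-0.8,0,0,0,0],[0,0,-0.8,0,0,0,0],[0,0,-0.8,0,0,0,0],[0.75,0,0,0,0,0,0],[0.75,0,0,0,0,0,0],[0.75,0,0,0,0,0,0],[0,0,0,0,0,0,0]]]'
python3 w.py; python3 - <<'E'
from h import *
from r import *
a=grab('side','d3');b=grab('scene','s3')
cv2.imwrite('pics/v3.png',cv2.resize(np.hstack([a[0][110:270,190:350],b[0][110:270,190:350]])[:,:,::-1],None,fx=2.4,fy=2.4))
print(ray('d3',320,185,72))
p=cloud(*a[1:]); q=(p-[547,50.5,0]); A=np.radians(-20.7); ex=[np.cos(A),np.sin(A),0]; ey=[-np.sin(A),np.cos(A),0]
x=q@ex;y=q@ey;z=q[...,2]
for lo,hi in ((-100,-40),(15,40),(40,70),(70,92),(96,108)):
    m=(abs(x)<50)&(y>lo)&(y<hi)&(z>5)&(z<100)&(a[1]>0); print(lo,hi,m.sum(),np.percentile(z[m],[10,50,90]).round(1))
hsv=cv2.cvtColor(a[0],cv2.COLOR_RGB2HSV); o=(hsv[...,0]>3)&(hsv[...,0]<22)&(hsv[...,1]>140)&(abs(x)<30)&(y>80)&(y<220)
print('orange',o.sum(),np.median(x[o]),np.median(y[o]),np.median(z[o]))
E
```

```text
time: 8.93
tool_pos: [618.1, 246.0, 228.6]
tcp_rot: [180.0, -0.0, 69.5]
ft_force: [-0.4, -0.0, -0.2]
finger_gap: 0.2
t 8.925 holder xyz -2.6 208.0 228.6 rot [180.   -0.   69.5] F(h) [-0.32 -0.13 -0.17] 0.18860427216577708
[752.62795906  31.72381781  72.        ]
-100 -40 248 [ 9.5 12.1 15.4]
15 40 209 [11.  50.3 53.4]
40 70 191 [48.1 51.1 54.4]
70 92 146 [48.4 51.  55.2]
96 108 52 [50.2 53.4 56.8]
orange 55 -0.6835228799908134 152.90739038931264 90.65442726628476
```

View pics/v3.png

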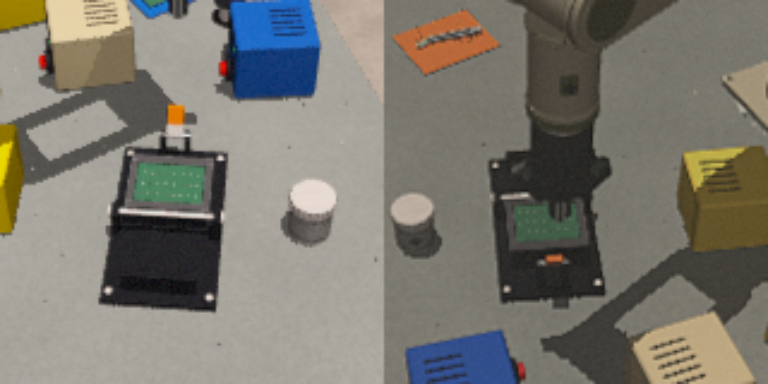

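```bash
python3 - <<'E'
from h import *
A=np.radians(-20.7); ex=[np.cos(A),np.sin(A),0]; ey=[-np.sin(A),np.cos(A),0]
for t in ('d1','s0'):
    im,d,K,E=load(t); q=cloud(d,K,E)-[547,50.5,0]; x=q@ex;y=q@ey;z=q[...,2]
    for X in range(-120,121,20):
        m=(abs(x-X)<10)&(y>130)&(y<330)&(z>30)&(z<130)&(d>0)
        if m.sum(): print(t,X,m.sum(),y[m].min().round(),z[m].max().round(),np.percentile(y[m],20).round())
E
```

```text
d1 -120 99 293.0 112.0 299.0
d1 -100 45 300.0 109.0 304.0
d1 20 2 132.0 33.0 133.0
d1 60 36 293.0 69.0 300.0
d1 80 111 280.0 113.0 287.0
d1 100 127 281.0 118.0 286.0
d1 120 126 282.0 115.0 289.0
s0 -120 35 305.0 111.0 312.0
s0 -100 24 313.0 111.0 318.0
s0 -80 31 316.0 108.0 322.0
s0 -20 23 138.0 62.0 147.0
s0 0 25 156.0 99.0 162.0
s0 20 29 136.0 96.0 141.0
s0 60 31 300.0 63.0 312.0
s0 80 38 296.0 111.0 303.0
s0 100 59 294.0 113.0 302.0
s0 120 59 296.0 112.0 305.0
```

```bash
python3 -m jog '[[[0,0.04,0.72,0,0,0,0],[0,0,0.72,0,0,0,0],[0,0,0.72,0,0,0,0],[0,0,0.72,0,0,0,0],[-0.2,0,0,0,0,0,0],[-0.2,0,0,0,0,0,0],[-0.108,0,-0.05,0,0,0,0],[-0.108,0,-0.05,0,0,0,0],[-0.108,0,-0.05,0,0,0,0],[-0.108,0,-0.05,0,0,0,0],[-0.108,0,-0.05,0,0,0,0]]]' >/dev/null
python3 w.py; python3 -m jog '[[[-0.1,0,0,0,0,0,0],[-0.1,0,0,0,0,0,0],[-0.1,0,0.026,0,0,0,0],[-0.1,0,0.026,0,0,0,0],[-0.087,0,0.05,0,0,0,0],[-0.087,0,0.05,0,0,0,0]]]' >/dev/null
python3 w.py; python3 -m jog '[[[-0.07,0,0.07,0,0,0,0],[-0.07,0,0.07,0,0,0,0],[-0.05,0,0.087,0,0,0,0],[-0.05,0,0.087,0,0,0,0],[-0.026,0,0.08,0,0,0,0],[-0.026,0,0.06,0,0,0,0]]]'>/dev/null
python3 w.py;  python3 - <<'E'
from h import *
a=grab('side','d4');b=grab('scene','s4')
cv2.imwrite('pics/v4.png',cv2.resize(np.hstack([a[0][140:240,210:310],b[0][140:240,210:310]])[:,:,::-1],None,fx=3.9,fy=3.9))
E
```

```text
t 10.4 holder xyz 0.0 158.2 96.6 rot [-180.     0.    69.4] F(h) [ 0.04  0.67 -0.54] -0.1508075098457472
t 11.15 holder xyz 0.2 129.6 88.8 rot [-180.     0.    69.4] F(h) [-0.3   0.85 -0.58] -0.18539809524414255
t 11.9 holder xyz 0.2 115.3 66.0 rot [-180.     0.    69.4] F(h) [0.4  0.05 0.76] 0.0976213291342594
```

View pics/v4.png

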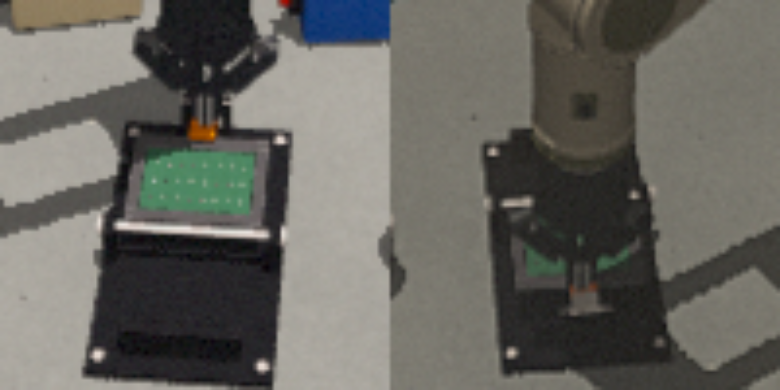

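The catch has gone over: the orange tip is on the frame's outer rail at (203,130), under the fingertips. I press it gently to its stop.

```bash
for i in 1 2; do python3 -m jog '[[[0,0,0.02,0,0,0,0],[0,0,0,0,0,0,0]]]' >/dev/null; python3 w.py; done
```

```text
t 12.25 holder xyz 0.2 115.4 65.4 rot [-180.     0.    69.4] F(h) [ 0.49  0.02 -0.33] 0.03600963384206353
t 12.5 holder xyz 0.4 115.4 65.0 rot [180.   -0.   69.4] F(h) [-3.25 -2.19  4.89] -0.3411400382530533
```

```bash
python3 -m jog '[[[0,0,0.008,0,0,0,0],[0,0,0,0,0,0,0],[0,0,-0.3,0,0,0,0],[0,0,-0.8,0,0,0,0],[0,0,-0.8,0,0,0,0],[0,0,-0.8,0,0,0,0],[0,0,-0.8,0,0,0,0],[0.7,0,0,0,0,0,0],[0.7,0,0,0,0,0,0],[0.7,0,0,0,0,0,0],[0,0,0,0,0,0,0],[0,0,0,0,0,0,0]]]' >/dev/null; python3 w.py
python3 - <<'E'
from h import *
a=grab('side','d5');b=grab('scene','s5')
cv2.imwrite('pics/v5.png',cv2.resize(np.hstack([a[0][130:250,200:320],b[0][130:250,200:320]])[:,:,::-1],None,fx=3.2,fy=3.2))
A=np.radians(-20.7); ex=[np.cos(A),np.sin(A),0]; ey=[-np.sin(A),np.cos(A),0]
for t in ('d3','d5'):
    im,d,K,E=load(t); q=cloud(d,K,E)-[547,50.5,0]; x=q@ex;y=q@ey;z=q[...,2]
    m=(abs(x)<50)&(y>30)&(y<90)&(z>30)&(z<100); print(t,'frame z',np.percentile(z[m],[10,50,90]))
    hsv=cv2.cvtColor(im,cv2.COLOR_RGB2HSV); o=(hsv[...,0]>3)&(hsv[...,0]<22)&(hsv[...,1]>140)&(abs(x)<30)&(y>60)&(y<220)
    print('orange',o.sum(),np.median(x[o]),np.median(y[o]),np.median(z[o]))
    w=np.zeros(d.shape,np.uint8); w[130:260,200:300]=(im.min(2)>140)[130:260,200:300]
    n,l,st,c=cv2.connectedComponentsWithStats(w); print('screws',[(c[i].round(1).tolist(),int(st[i,4])) for i in range(1,n) if 5<st[i,4]<40 and abs(z[int(c[i][1]),int(c[i][0])]-13)<8 and abs(x[int(c[i][1]),int(c[i][0])])<90])
E
```

```text
t 14.0 holder xyz 0.2 220.0 239.3 rot [180.    0.   69.4] F(h) [-0.21  0.31 -0.1 ] -0.18778496698283387
d3 frame z [48.20154741 50.95667619 54.21321246]
orange 55 -0.6835228799908134 152.90739038931264 90.65442726628476
screws [([277.0, 233.5], 6)]
d5 frame z [48.0653044  51.12857746 54.1997856 ]
orange 52 -1.117974727285772 108.87228158268167 64.36979246543626
screws [([277.0, 233.5], 6)]
```

View pics/v5.png

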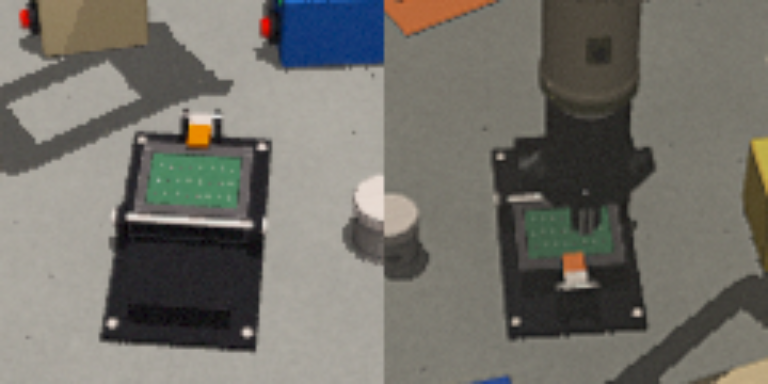

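Both views show the frame flat with its solder side up. The catch lies on its rail (side crop (199,133), scene crop (574,265)), and the holder has not moved. Handing in.

```bash
python3 -c "
from bench import job; print(job.hand_in())"
```

```text
the job is handed in; nothing more can be done
None
```

The board is turned over and the job is handed in, at about 14 s on the robot's clock. With shut fingertips I pushed the frame up, over the top and down flat on the catch's side. Then I pushed the catch inward onto the frame's outer rail. Nothing was gripped or lifted.

**Last checks:**
- **Frame:** the fingertips met its stop at z = 54.0 mm with about 7 N. The depth image puts its top at about 51 mm, a little below the expected 54 mm; the board looks set in slightly, and the camera is good to about 2 mm. It did not move between the checks before and after closing the catch.
- **Catch:** the fingertips met its stop at z = 65.0 mm with about 5 N. The camera shows the orange tip at y = 109 mm, z = 64 mm in the holder's frame, which means it is lying flat.
- **Holder:** the one screw the image check could compare was at the same pixel before and after closing the catch, and I saw no shift in the pictures.
- **Other items:** I made no measured check of the canister, tweezers or red button. The arm never went near them, and those in view looked undisturbed.
- **Camera agreement:** the two cameras disagreed by about 4 mm on where the holder stood, so I used their average. The contact heights matched that estimate.

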